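Draw out the magnifier boom on a jeweller's bench to its spring-button stop

ROBOT

A 6-joint arm with a two-finger parallel gripper is mounted at the origin on the work surface. World frame = base frame: x ahead of the robot, y to its left, z up, the work surface at z = 0. Lengths are in mm, angles in rad, forces in N, time in s.
With the tool pointing down it reaches from about 350 to 975 mm from the base axis. Payload 17.4 kg.
Tool frame: the origin (TCP) lies on the centre line of the jaws, within the pads' length; the fingertips stand ahead of it and the grasp point (between the pads) lies 2 mm behind it (finger_overhang is the z of the fingertips in the tool frame, in mm); z points along the fingers, y is the line along which they close (so a half turn about z gives the same grasp; the last joint's range is limited). The gripper opens to 85 mm and grips with 20 to 120 N. Pads are 22 mm wide; open, the fingers measure 114 mm over their backs; the gripper's body (76 mm by 85 mm) begins 54 mm behind the grasp point. The pads swing forward as they close: fully open they stand 13 mm farther back than shut.
Start: joints at [-1.217, 0.116, 1.442, -0, 1.584, -0.038], TCP at [257.742, -623.86, 248.303] pointing down, gripper open.
Joint ranges: [-2.83, 2.83], [-0.83, 2.19], [0.07, 2.5], [-1.14, 4.28], [0.01, 3], [-2.97, 2.97]. Speed limits (rad/s): [1.89, 1.89, 2.22, 3.14, 3.14, 3.14].

INTERFACE

Orientations are given as a rotation vector (axis times angle).
In Python, from bench import * gives the robot as it stands.
- The arm moves only by the tool drive_tool, never from a script. Its argument "targets" is a list of rows, each an object of numbers: "wx", "wy", "wz": the turn, a rotation vector about the world's x, y, z normalised to -1 to 1, where 1 is 90 degrees; "dx", "dy", "dz": the shift along the world's x, y, z normalised to -1 to 1, where 1 is 200 mm; "gripper": the opening, from -1 (shut) to 1 (fully open). A call has exactly 5 rows; each row shifts and turns the commanded pose from where the row before left it; what a row does not reach is not made up. A row lasts 1/12 s, in which the tool goes at most 41.7 mm and 7.16 degrees, less where a joint would pass 70% of its speed; a pose out of reach is approached as far as the arm can. A call with a number of a shift or a turn outside -1 to 1 is refused whole. A call with a gripper value outside its range is refused whole. The fingers move at their own pace and stop on an object; "force" is the grip in N (left out, the last holds). Time passes only in rows, so rows that do not move let the fingers close, or fill a call up. It gives the time, the measured TCP pose, the force, the opening and the grip force at its end, in the units of the state.
- state(): the state, without advancing time (a new reading comes with each control period).
- grab_frame(name): name is "scene" or "top" or "wrist"; returns the picture (400x640x3 uint8, red, green, blue); there is no depth.
- get_calibration(name): a dict with "fx", "fy", "cx", "cy" (pixels), "R" (3x3) and "t" (3): a world point X has camera coordinates R X + t. Camera axes: x right, y down, z forward; pixel columns grow to the right and rows downward; lengths in mm; the calibration is good to about 2 mm. A picture is of the moment at which its call begins: read the wrist's pose just before it. get_calibration takes no time and is no camera call; for the wrist camera it gives the pose at the moment of the call.
- close_job(): hands the job in; it is judged then, once.
The state is a dict: "t": time; "joint_positions": joint angles; "joint_vel": joint speeds; "tau": joint torques, N m; "tcp_pos": TCP position; "tcp_rot": TCP orientation; "force": force on the tool from outside, world axes, zero at the start; "ft_torque": the same for the moment, N m; "finger_gap": opening from 0.0 (shut) to 1.0 (fully open); "grasp_force": force on a finger pad.
Only numpy, scipy, OpenCV 4.12 (cv2) and the standard library are available. Lean on these libraries where they do the work, as an engineer would, in place of code of your own. Each camera call takes 0.05 s, during which the arm holds its last target. There are 200 camera calls.

TASK

The bench magnifier's boom is parked. Press its spring button in flush and, keeping hold, draw the boom straight out along its bar until the button pops out again in the second hole and locks it; then let go. Work gently, never forcing the boom against the button, and leave the other things on the bench where they are.

Things in the scene. Friction and masses are not known exactly. Their poses are not given: they have to be found in the camera images.
- stand: Fixed steel stand: foot, post and a level square bar (28 x 28 mm) from the post along stand +y, its axis 130 mm above the bench. Origin: on the bench right below the button. The boom is drawn out along stand +y; the button sticks out to stand +x. Post axis at y = -185 mm, bar end at y = +115 mm.
- boom: Loose square aluminium tube, 36 x 36 mm outside, 3 mm walls, 0.25 to 0.5 kg, over the bar with 1 mm side play, friction 3 to 10 N (more if pushed sideways), y = -125 to +136 mm. Origin: on its axis (129 mm above the bench) at the centre of the parked hole. Axes as the stand's; holes in the +x wall, outer face x = +18 mm. At the start its origin is at stand y = 0.
- parked_hole (a point): Centre of the parked hole, at the wall's outer face: 15 mm along y, 17 mm high, the button stands in it at the start. A second hole of that size, framed by a thin steel stop plate, is in the same wall nearer the post, its centre 47 to 77 mm from this one (boom -y): its place differs each time and is not measured.
- lens (a point): Centre of the round lens in its black rim, 108 mm across, at the boom's outer end (boom y = +182 mm), at the height of the boom's axis.
- button (a joint): Travel in m: 0 = out, grows as pressed, at most 0.010. Flush with the tube's side at 0.004 to 0.0065; then the hole's edge cams it under as the boom is drawn (0.007 to 0.0095); the pull peaks at 7 to 20 N in the first 10 mm, then drops. Spring 3 N out, 5 N flush. Fingers closed on the tube's sides at the hole, one over the button (grip 30 to 60 N), press it flush and hold the boom.
- button_tip (a point): Tip of the button, a steel pin of 13 mm diameter in the bar pointing along stand +x, ending in a 45 degree cone 5 mm high. When out, the tip is 23.5 mm from the bar's axis (5.5 mm proud of the tube's side), 129 mm above the bench, and its straight part locks the boom with 1 mm play along y. Over 25 N of the boom against it harms it.
- brick: Bystander: pale soldering block, 95 x 95 x 30 mm, on the bench under the lens. Origin: centre of its underside.
- dish: Bystander: small white bowl, 76 mm across, 30 mm high. Origin: centre of its underside.
- tin: Bystander: open steel tin for findings, 75 x 100 x 22 mm. Origin: centre of its underside.
- pliers: Bystander: pliers lying flat, 140 mm long, 12 mm thick, yellow handles. Origin: at the pivot, on the underside.

How it is judged:
By the outcome, as a careful person would: the job done as asked, in the order asked, and still so for the second after the job is handed in, with the robot touching nothing.
It also fails if it takes over 38 s, if anything falls off the work surface, if the arm or the gripper's body presses on something with over 40 N, if the wrist force passes 120 N, or if a joint passes its speed limit or range.

## Working session

There is one attempt and no reset: what is moved stays moved. The work goes in short steps, Python scripts to look and compute and a tool call to move; the robot and the scene stay as the last step left them, time stands still between calls to the robot, and variables do not carry over. Pictures are saved under pics/ and viewed, at most 10 in all, crops included, and the job is handed in when it is done.

Besides the shell and the picture viewer there is one more tool, called by a JSON object that holds its "op" and its "data". drive_tool: Moves the arm, as the interface text tells. Scaled input: -1 to 1 covers 200 mm each way for a shift and 90 degrees each way for a turn. Its arguments: {"type":"object","properties":{"targets":{"type":"array","items":{"type":"object","properties":{"wx":{"type":"number","minimum":-1,"maximum":1},"wy":{"type":"number","minimum":-1,"maximum":1},"wz":{"type":"number","minimum":-1,"maximum":1},"dx":{"type":"number","minimum":-1,"maximum":1},"dy":{"type":"number","minimum":-1,"maximum":1},"dz":{"type":"number","minimum":-1,"maximum":1},"gripper":{"type":"number"}}}},"force":{"type":"number"}},"required":["targets"]}

```bash
mkdir -p pics; ls
python3 - <<'E'
from bench import *
import cv2
s=state(); print({k:s[k] for k in ['t','tcp_pos','tcp_rot','force','finger_gap']}, [k for k in s])
for n in ['scene','top']:
    cv2.imwrite(f'pics/{n}0.png',grab_frame(n)[:,:,::-1]); c=get_calibration(n); print(n,c)
E
```

```text
pics
{'t': 0.0, 'tcp_pos': array([ 257.69885174, -623.69963274,  247.5821104 ]), 'tcp_rot': array([-3.08038979e+00, -6.11337867e-01,  3.01161006e-04]), 'force': array([-0.99477847, -0.34142155,  0.31828226]), 'finger_gap': 0.9993278675397131} ['t', 'joint_positions', 'joint_vel', 'tau', 'tcp_pos', 'tcp_rot', 'force', 'ft_torque', 'grasp_force', 'finger_gap']
scene {'fx': 370.4843428146769, 'fy': 370.4843428146769, 'cx': 317.72788147854004, 'cy': 197.43986382506762, 'R': array([[-0.42248173,  0.90636586,  0.00318139],
       [ 0.49682099,  0.23451463, -0.83556675],
       [-0.75807526, -0.3514311 , -0.54937973]]), 't': array([ 224.60146856, -227.08907088, 1402.69598884])}
top {'fx': 518.2026102342351, 'fy': 518.2026102342351, 'cx': 315.8702885821109, 'cy': 189.78116632337583, 'R': array([[ 0.01675498, -0.99984171, -0.0059848 ],
       [-0.97594838, -0.0150528 , -0.21748141],
       [ 0.2173569 ,  0.00948476, -0.97604611]]), 't': array([  39.16106751,  644.32570314, 1101.85473894])}
```

View pics/scene0.png

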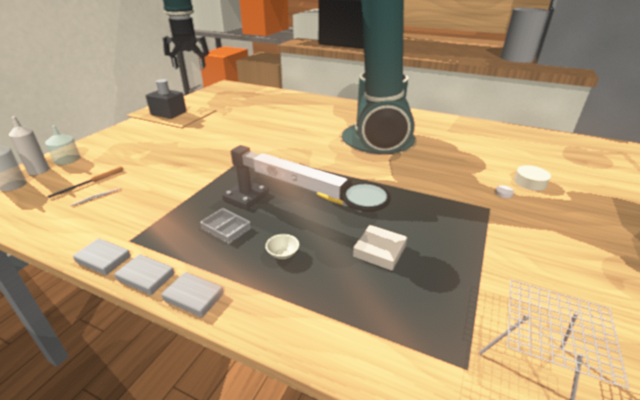

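View pics/top0.png

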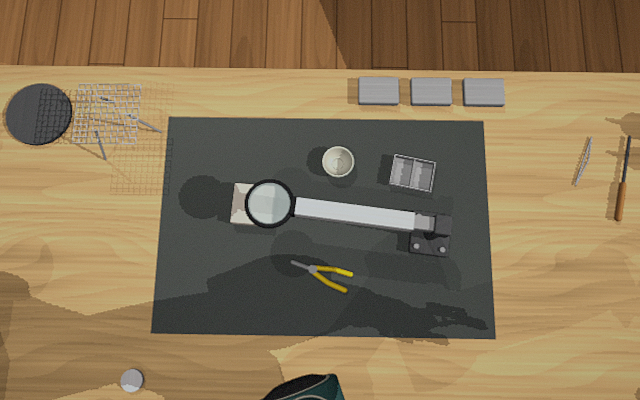

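The scene view shows the boom from the post (240,155) to the lens (367,195), with the button's side facing the camera. In the top view the boom runs from (295,207) to (413,222), the lens is at (269,204) and the post at (437,225). The stand's +x is roughly world +x, which is the side away from the robot.

Run:
```python
import cv2,numpy as np
a=cv2.imread('pics/top0.png')[170:260,240:460]; b=cv2.imread('pics/scene0.png')[140:215,225:395]
a=cv2.resize(a,(780,319),interpolation=cv2.INTER_CUBIC); b=cv2.resize(b,(635,280),interpolation=cv2.INTER_CUBIC)
o=np.zeros((599,780,3),np.uint8);o[:319]=a;o[319:,:635]=b
cv2.imwrite('pics/crop.png',o)
```

```text
(no output)
```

View pics/crop.png

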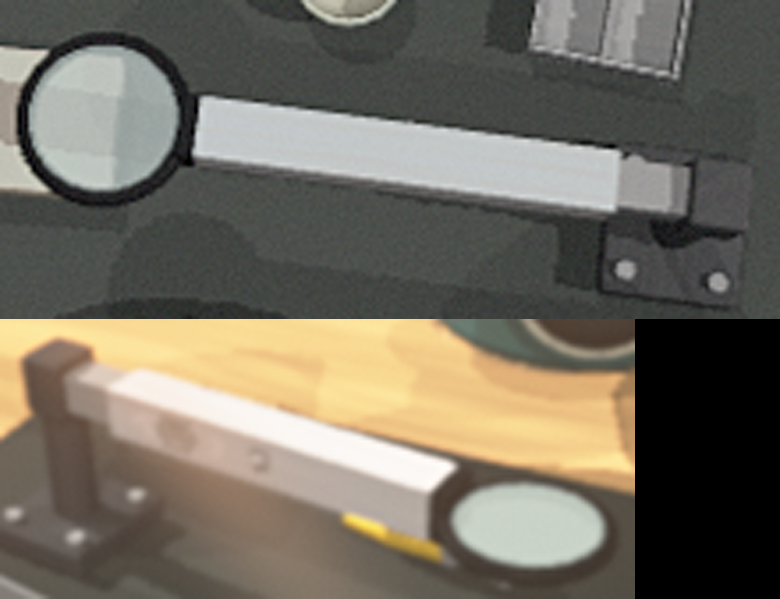

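The crop shows the button at scene pixel (294,178) and the framed second hole at about (272.5,170). The boom's bright top face is well separated from its background. I'll measure it.

```bash
cat > h.py <<'E'
import numpy as np,cv2
from bench import *
def ray(n,u,v,z=None,plane=None,c=None):
    c=c or get_calibration(n); R=np.array(c['R']);t=np.array(c['t'])
    C=-R.T@t; d=R.T@np.array([(u-c['cx'])/c['fx'],(v-c['cy'])/c['fy'],1])
    p,nn=plane if plane else (np.array([0,0,z]),np.array([0,0,1.]))
    return C+d*((p-C)@nn)/(d@nn)
E
python3 - <<'E'
from h import *
im=cv2.imread('pics/top0.png'); g=im.min(2); m=np.zeros_like(g); 
m[190:235,290:418]=(g[190:235,290:418]>165)*255
cs,_=cv2.findContours(m,0,1); k=max(cs,key=cv2.contourArea); r=cv2.minAreaRect(k);print(r)
P=np.array([ray('top',u,v,147) for u,v in cv2.boxPoints(r)]);print(P.round(1))
q=np.array([ray('top',*p[0],147)[:2] for p in k],np.float32); (cx,cy),wh,ang=cv2.minAreaRect(q);print(cx,cy,wh,ang)
w=cv2.fitLine(q,cv2.DIST_L2,0,.01,.01).ravel()
L,W=sorted(wh)[::-1]; bp=cv2.boxPoints(((cx,cy),wh,ang)); e=max(np.diff(bp[:3],axis=0),key=np.linalg.norm); e=e/np.linalg.norm(e); e=e*np.sign(e[1]); print('ydir',e,np.degrees(np.arctan2(e[1],e[0])))
# lens rim
lm=((im.max(2)<45)*255).astype(np.uint8); sub=np.zeros_like(lm); sub[175:232,243:297]=lm[175:232,243:297]
cs,_=cv2.findContours(sub,0,1); k2=max(cs,key=cv2.contourArea); el=cv2.fitEllipse(cv2.convexHull(k2)); print('lens',el, ray('top',*el[0],129))
lens=ray('top',*el[0],129)
x=np.array([e[1],-e[0],0]); c0=np.array([cx,cy,129])
tip=ray('scene',294.1,177.8,plane=(c0+x*20,x)); h2=ray('scene',272.6,170.3,plane=(c0+x*18,x))
print('tip',tip,'hole2',h2,(tip-h2)[:2]@e, 'lens-tip along',(lens-tip)[:2]@e,'center-tip',(np.array([cx,cy])-tip[:2])@e, 'lens off axis',(lens-c0)@x)
for n,u,v,z in [('scene',282,247,30),('top',338,160,30),('top',413,172,22),('top',330,275,10)]: print(u,v,ray(n,u,v,z).round())
E
```

```text
((354.9154052734375, 212.81504821777344), (120.32856750488281, 16.90032196044922), 7.431407928466797)
[[ 575.3   93.4  147. ]
 [ 611.2   89.7  147. ]
 [ 581.9 -160.6  147. ]
 [ 546.5 -155.2  147. ]]
578.7564086914062 -33.04991149902344 (250.7455291748047, 35.94819641113281) 83.37606048583984
ydir [0.1153523  0.99332464] 83.37605
lens ((270.01458740234375, 203.54074096679688), (48.696781158447266, 51.13670349121094), 100.57838439941406) [599.06645129 146.4561234  129.        ]
tip [599.07725708 -31.44439846 131.88611943] hole2 [589.47678519 -96.77803805 131.98072284] 66.00495032654109 lens-tip along 176.71172490519038 center-tip -3.9388521596012716 lens off axis -0.5319674531175608
282 247 [730.   4.  30.]
338 160 [726.  -1.  30.]
413 172 [ 701. -180.   22.]
330 275 [457.  14.  10.]
```

{"op": "drive_tool", "data": {"targets": [{"dx":0.08,"dy":0.1475,"wz":0.034,"gripper":1},{"dx":0.08,"dy":0.1475,"wz":0.034,"gripper":1},{"dx":0.08,"dy":0.1475,"wz":0.034,"gripper":1},{"dx":0.08,"dy":0.1475,"wz":0.034,"gripper":1},{"dx":0.08,"dy":0.1475,"wz":0.034,"gripper":1}]}}

```text
validation failed for argument at $.ta...
```

{"op": "drive_tool", "data": {"targets": [{"dx":0.08,"dy":0.1475,"dz":0,"wx":0,"wy":0,"wz":0.034,"gripper":1},{"dx":0.08,"dy":0.1475,"dz":0,"wx":0,"wy":0,"wz":0.034,"gripper":1},{"dx":0.08,"dy":0.1475,"dz":0,"wx":0,"wy":0,"wz":0.034,"gripper":1},{"dx":0.08,"dy":0.1475,"dz":0,"wx":0,"wy":0,"wz":0.034,"gripper":1},{"dx":0.08,"dy":0.1475,"dz":0,"wx":0,"wy":0,"wz":0.034,"gripper":1}], "force": 40}}

```text
t: 0.52
tcp_pos: [338.1, -474.9, 247.9]
tcp_rot: [-2.971, -1.019, 0.0]
force: [0.4, -0.2, -0.2]
finger_gap: 1.0
grasp_force: 0.0
```

{"op": "drive_tool", "data": {"targets": [{"dx":0.08,"dy":0.1475,"dz":0,"wx":0,"wy":0,"wz":0.034,"gripper":1},{"dx":0.08,"dy":0.1475,"dz":0,"wx":0,"wy":0,"wz":0.034,"gripper":1},{"dx":0.08,"dy":0.1475,"dz":0,"wx":0,"wy":0,"wz":0.034,"gripper":1},{"dx":0.08,"dy":0.1475,"dz":0,"wx":0,"wy":0,"wz":0.034,"gripper":1},{"dx":0.08,"dy":0.1475,"dz":0,"wx":0,"wy":0,"wz":0.034,"gripper":1}], "force": 40}}

```text
t: 0.93
tcp_pos: [418.1, -327.3, 248.1]
tcp_rot: [-2.809, -1.406, 0.0]
force: [0.3, -0.1, -0.2]
finger_gap: 1.0
grasp_force: 0.0
```

{"op": "drive_tool", "data": {"targets": [{"dx":0.08,"dy":0.1475,"dz":0,"wx":0,"wy":0,"wz":0.034,"gripper":1},{"dx":0.08,"dy":0.1475,"dz":0,"wx":0,"wy":0,"wz":0.034,"gripper":1},{"dx":0.08,"dy":0.1475,"dz":0,"wx":0,"wy":0,"wz":0.034,"gripper":1},{"dx":0.08,"dy":0.1475,"dz":0,"wx":0,"wy":0,"wz":0.034,"gripper":1},{"dx":0.08,"dy":0.1475,"dz":0,"wx":0,"wy":0,"wz":0.034,"gripper":1}], "force": 40}}

```text
t: 1.35
tcp_pos: [498.1, -179.7, 248.1]
tcp_rot: [-2.597, -1.768, 0.0]
force: [0.4, -0.6, 0.5]
finger_gap: 1.0
grasp_force: 0.0
```

{"op": "drive_tool", "data": {"targets": [{"dx":0.08,"dy":0.1475,"dz":0,"wx":0,"wy":0,"wz":0.034,"gripper":1},{"dx":0.08,"dy":0.1475,"dz":0,"wx":0,"wy":0,"wz":0.034,"gripper":1},{"dx":0.08,"dy":0.1475,"dz":0,"wx":0,"wy":0,"wz":0.034,"gripper":1},{"dx":0.08,"dy":0.1475,"dz":0,"wx":0,"wy":0,"wz":0.034,"gripper":1},{"dx":0.08,"dy":0.1475,"dz":0,"wx":0,"wy":0,"wz":0.034,"gripper":1}], "force": 40}}

```text
t: 1.77
tcp_pos: [578.1, -32.2, 248.1]
tcp_rot: [-2.338, -2.098, 0.0]
force: [0.5, 0.4, -0.4]
finger_gap: 1.0
grasp_force: 0.0
```

Run:
```python
from h import *
s=state(); print(s['t'],s['tcp_pos'],s['tcp_rot'],s['force'],s['joint_positions'])
c=get_calibration('wrist'); im=grab_frame('wrist')[:,:,::-1]; cv2.imwrite('pics/w0.png',im); import pickle; pickle.dump(c,open('w0.pkl','wb'))
R=np.array(c['R']);t=np.array(c['t'])
print('cam',-R.T@t)
for X in [(578.7,-33.5,129),(601.9,-36.2,129),(589.5,-96.8,132)]:
    p=R@np.array(X)+t; print(c['fx']*p[0]/p[2]+c['cx'],c['fy']*p[1]/p[2]+c['cy'])
```

```text
1.7667 [578.14840193 -32.17055556 248.069315  ] [-2.33806752e+00 -2.09807016e+00  3.55076235e-04] [ 0.4973393   0.39323959 -0.43433901] [-9.96185009e-02 -9.28030366e-02  1.65256820e+00 -4.39882222e-05
  1.58211462e+00  8.47666944e-03]
cam [585.20128707  35.70013617 372.92145045]
325.7451630823726 200.38497803954525
355.52577230675115 200.65005138598025
346.84277029197676 273.3296079056912
```

View pics/w0.png

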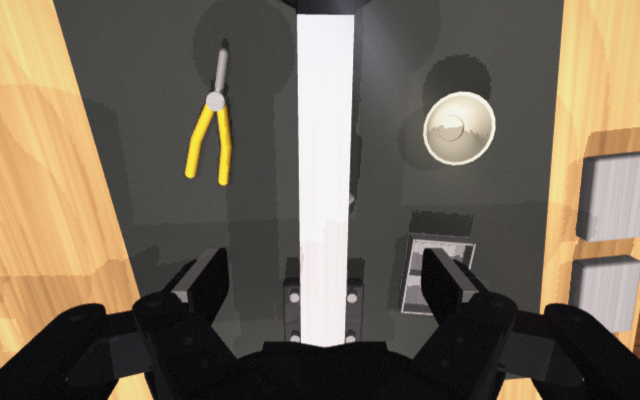

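The wrist view shows the boom's bright top face vertical at columns 297–354, and the button tip just right of it at about (352,199), within a few pixels of the prediction. I'll refine from it.

Run:
```python
from h import *; import pickle
c=pickle.load(open('w0.pkl','rb')); im=cv2.imread('pics/w0.png'); g=im.min(2)
print('tip',ray('w',352,199,129,c=c))
L=[];Rr=[]
for v in range(20,290,5):
    row=g[v,285:365].astype(float); idx=np.where(row>150)[0]
    if len(idx)>30: L.append(ray('w',285+idx[0]-.5,v,147,c=c)[:2]); Rr.append(ray('w',285+idx[-1]+.5,v,147,c=c)[:2])
L=np.array(L);Rr=np.array(Rr)
for q in (L,Rr,(L+Rr)/2):
    p=np.polyfit(q[:,1],q[:,0],1); print('x at y=-33',np.polyval(p,-33),'slope',p[0],'angle',90-np.degrees(np.arctan(p[0])), 'resid',np.std(q[:,0]-np.polyval(p,q[:,1])))
print(L[0],Rr[0],np.linalg.norm(L-Rr,axis=1)[::10])
print(g[190:210:2,344:362])
```

```text
tip [599.26357374 -34.56628529 129.        ]
x at y=-33 558.8519183900122 slope 0.1157549570783363 angle 83.39711600273617 resid 0.19658959139114981
x at y=-33 595.3102206214095 slope 0.11529407469268588 angle 83.4231748388689 resid 0.36284541481305693
x at y=-33 577.0814541824369 slope 0.11552617383515847 angle 83.41005133608553 resid 0.1967197214131297
[573.32979721  90.91172812] [608.98710795  87.08946075] [35.86158861 36.58824419 36.01404358 36.09976542 36.19302863 36.29468899]
[[243 242 241 243 241 115  57  50  53  51  52  51  51  67  71  72  67  68]
 [243 243 241 243 241 120  66  53  47  52  51  53  55  68  71  68  71  70]
 [242 242 242 244 240 133  97  84  63  55  50  53  53  69  71  68  69  68]
 [243 242 242 244 241 142 110 111 103  89  60  51  50  66  69  71  68  68]
 [243 242 241 244 229 136 132 134 130 128  79  55  52  64  68  70  69  68]
 [243 243 243 242 226 138 144 152 148 111  68  66  74  70  69  69  72  66]
 [242 242 242 243 226 161 145 111  75  58  53  72  70  69  69  72  69  67]
 [242 242 242 243 220 123  72  55  54  54  57  74  68  69  71  68  70  72]
 [243 242 241 243 210  87  52  48  50  53  76  75  67  69  70  71  68  69]
 [242 241 243 241 172  70  52  52  48  57  74  75  74  70  66  70  68  69]]
```

{"op": "drive_tool", "data": {"targets": [{"dx":0,"dy":-0.002,"dz":-0.124,"wx":0,"wy":0,"wz":-0.0045,"gripper":1},{"dx":-0.002,"dy":0,"dz":-0.124,"wx":0,"wy":0,"wz":0,"gripper":1},{"dx":0,"dy":0,"dz":-0.124,"wx":0,"wy":0,"wz":0,"gripper":1},{"dx":0,"dy":0,"dz":-0.124,"wx":0,"wy":0,"wz":0,"gripper":1},{"dx":0,"dy":0,"dz":-0.124,"wx":0,"wy":0,"wz":0,"gripper":1}], "force": 30}}

```text
t: 2.23
tcp_pos: [577.0, -34.2, 122.9]
tcp_rot: [-2.348, -2.086, 0.0]
force: [-0.8, -0.0, -0.4]
finger_gap: 1.003
grasp_force: 0.0
```

{"op": "drive_tool", "data": {"targets": [{"dx":0,"dy":0,"dz":0,"wx":0,"wy":0,"wz":0,"gripper":0.3},{"dx":0,"dy":0,"dz":0,"wx":0,"wy":0,"wz":0,"gripper":0.3},{"dx":0,"dy":0,"dz":0,"wx":0,"wy":0,"wz":0,"gripper":0.25},{"dx":0,"dy":0,"dz":0,"wx":0,"wy":0,"wz":0,"gripper":0.25},{"dx":0,"dy":0,"dz":0,"wx":0,"wy":0,"wz":0,"gripper":0.25}], "force": 30}}

```text
t: 2.65
tcp_pos: [577.9, -34.3, 126.0]
tcp_rot: [2.347, 2.086, 0.002]
force: [0.3, -0.3, 0.4]
finger_gap: 0.623
grasp_force: 0.0
```

Run:
```python
from h import *
s=state(); print(s['t'],s['tcp_pos'],s['tcp_rot'],s['force'],s['finger_gap'],s['grasp_force'])
im=np.ascontiguousarray(grab_frame('wrist')[:,:,::-1]); b=np.ascontiguousarray(grab_frame('scene')[:,:,::-1]); cv2.imwrite('pics/s1.png',b)
o=np.zeros((600,640,3),np.uint8); o[:400]=im; o[400:]=cv2.resize(b[135:210,210:450],(640,200),interpolation=cv2.INTER_CUBIC); cv2.imwrite('pics/w1.png',o)
```

```text
2.65 [577.94977932 -34.34235203 126.00884915] [2.34732550e+00 2.08556447e+00 2.32951823e-03] [ 0.26171193 -0.28962852  0.42217514] 0.6227500434347141 0.0
```

View pics/w1.png

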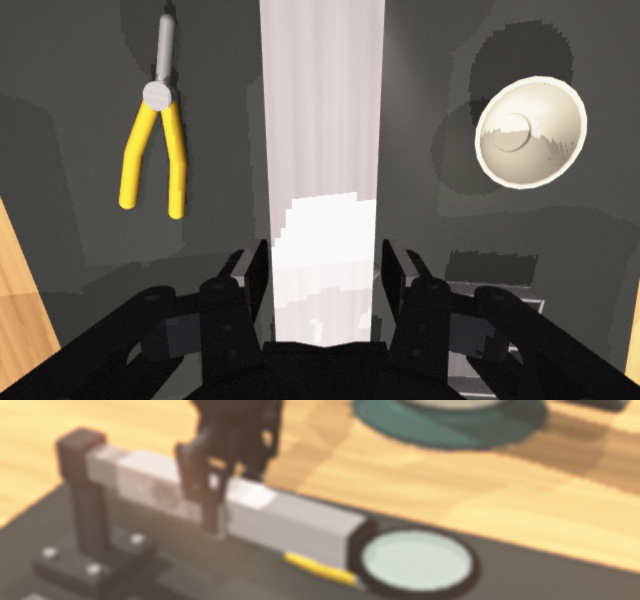

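The wrist view shows the fingers astride the tube, with the button tip at about (378,270) just inside the right pad, whose rows run about 240–310. In the scene crop the finger stands at the button, in front of the hole.

Run:
```python
from h import *
s=state();print(s['tcp_pos'],s['force'])
g=cv2.imread('pics/w1.png').min(2)[:400]
print(g[258:286:2,366:392])
L=[];c=get_calibration('wrist')
e=np.array([.1151,.9934]);x=np.array([.9934,-.1151]);T=s['tcp_pos'][:2]
for u,v in [(378,270),(380,272)]:
    p=ray('w',u,v,129)[:2]-T; print('tip rel tcp: along',p@e,'across',p@x)
for v in (100,150,180,215):
    r=[int(k) for k in np.where(g[v,250:400]>150)[0]+250]; a,b=ray('w',r[0]-.5,v,147)[:2],ray('w',r[-1]+.5,v,147)[:2]; print(v,r[0],r[-1],(a-T)@x,(b-T)@x,((a+b)/2-T)@x)
```

```text
[577.69184748 -34.30105524 125.35899722] [-0.27359244 -0.04894986  1.25963225]
[[247 247 246 247 248 248 247 226 107  79  80  75  75  75  73  58  25  10
   14  11  12  12   9   4  13  10]
 [242 241 239 240 239 242 241 215 103  77  77  78  77  80  74  58  17  10
   16  14   9   9  12  10   8   8]
 [239 238 238 239 240 241 239 186  86  67  74  76  78  79  74  49  12  13
   10   8  11   8   5   9   4  11]
 [238 238 239 239 240 241 238 177  83  67  67  70  73  81  73  43  18   4
    4  12   8   7   4   8  12   1]
 [240 239 238 239 241 241 238 174  88  74  69  64  66  71  71  39  13   7
   11  11  10   6   9  13   6  12]
 [238 238 238 239 240 242 237 147  87  77  77  75  72  75  72  30   9  14
    8   6   5  12  11   8   6   8]
 [239 238 239 239 241 241 237 155 100  94  92  89  88  86  71  32   9  10
   13  10   2   8   5   5  14   9]
 [239 239 238 239 240 242 238 161 110 107 109 108 110 105  81  31  11  10
    9  14   3   6  13   9   9   6]
 [238 239 239 238 241 241 237 146 115 118 126 124 118  90  71  31  14   8
    7  10   7  11  10   7   6   9]
 [238 237 238 239 241 241 237 150 129 129 119  94  80  75  70  42  12  10
    7   8  12  14  11  12   8  12]
 [239 238 238 240 241 242 235 152 129  99  78  75  78  76  71  47  10   6
    5  10   6  10   9  10  13  11]
 [238 239 239 240 241 240 222 121  81  77  77  78  76  78  73  55  18  15
   10  10   5  11   9  13  13   2]
 [238 238 240 240 240 239 212 104  77  80  79  80  75  80  79  70  29   9
   10   4  12  11   9   8   7   8]
 [238 238 240 240 241 238 190  97  74  76  79  79  75  76  76  74  48  16
    6  14  12  10   5  12  11  11]]Traceback (most recent call last):
  File "<stdin>", line 8, in <module>
  File "h.py", line 4, in ray
    c=c or get_calibration(n); R=np.array(c['R']);t=np.array(c['t'])
           ~~~~~~~~~~~~~~~^^^
ValueError: cameras: scene, top, wrist
```

Run:
```python
from h import *
s=state()
g=cv2.imread('pics/w1.png').min(2)[:400]
c=get_calibration('wrist')
e=np.array([.1151,.9934]);x=np.array([.9934,-.1151]);T=s['tcp_pos'][:2]
p=ray('w',380,272.5,129,c=c)[:2]-T; print('tip rel tcp: along',p@e,'across',p@x)
for v in (100,150,180,215):
    r=np.where(g[v,250:400]>150)[0]+250; a,b=ray('w',r[0]-.5,v,147,c=c)[:2],ray('w',r[-1]+.5,v,147,c=c)[:2]; print(v,r[0],r[-1],(a-T)@x,(b-T)@x,((a+b)/2-T)@x)
```

```text
tip rel tcp: along 2.4691027148504054 across 22.809031342124946
100 264 380 -18.837232739152853 16.925707150333373 -0.9557627944097403
150 267 377 -18.665466677795383 16.654432116657475 -1.0055172805688986
180 268 376 -18.816329070781798 16.74182348871399 -1.0372527910339018
215 270 375 -18.722285259868173 16.905565725390126 -0.9083597672390243
```

{"op": "drive_tool", "data": {"targets": [{"dx":-0.0015,"dy":0.01,"dz":0,"wx":0,"wy":0,"wz":0,"gripper":0.1},{"dx":0,"dy":0,"dz":0,"wx":0,"wy":0,"wz":0,"gripper":0.1},{"dx":0,"dy":0,"dz":0,"wx":0,"wy":0,"wz":0,"gripper":0},{"dx":0,"dy":0,"dz":0,"wx":0,"wy":0,"wz":0,"gripper":-0.05},{"dx":0,"dy":0,"dz":0,"wx":0,"wy":0,"wz":0,"gripper":-0.1}], "force": 30}}

```text
t: 3.17
tcp_pos: [577.4, -32.3, 124.6]
tcp_rot: [2.348, 2.086, 0.001]
force: [4.2, -0.7, 1.0]
finger_gap: 0.447
grasp_force: 2.3
```

{"op": "drive_tool", "data": {"targets": [{"dx":0,"dy":0,"dz":0,"wx":0,"wy":0,"wz":0,"gripper":-0.15},{"dx":0,"dy":0,"dz":0,"wx":0,"wy":0,"wz":0,"gripper":-0.2},{"dx":0,"dy":0,"dz":0,"wx":0,"wy":0,"wz":0,"gripper":-0.3},{"dx":0,"dy":0,"dz":0,"wx":0,"wy":0,"wz":0,"gripper":-0.4},{"dx":0,"dy":0,"dz":0,"wx":0,"wy":0,"wz":0,"gripper":-0.4}], "force": 40}}

```text
t: 3.58
tcp_pos: [577.4, -32.3, 124.6]
tcp_rot: [2.348, 2.086, 0.001]
force: [5.4, -0.5, 1.6]
finger_gap: 0.417
grasp_force: 40.9
```

{"op": "drive_tool", "data": {"targets": [{"dx":0.0006,"dy":0.005,"dz":0,"wx":0,"wy":0,"wz":0,"gripper":-0.4},{"dx":0.0006,"dy":0.005,"dz":0,"wx":0,"wy":0,"wz":0,"gripper":-0.4},{"dx":0.0006,"dy":0.005,"dz":0,"wx":0,"wy":0,"wz":0,"gripper":-0.4},{"dx":0.0005,"dy":0.005,"dz":0,"wx":0,"wy":0,"wz":0,"gripper":-0.4},{"dx":0.0006,"dy":0.005,"dz":0,"wx":0,"wy":0,"wz":0,"gripper":-0.4}], "force": 50}}

```text
t: 4.0
tcp_pos: [577.9, -28.0, 124.7]
tcp_rot: [2.348, 2.085, -0.001]
force: [3.4, -9.6, 2.5]
finger_gap: 0.414
grasp_force: 49.4
```

{"op": "drive_tool", "data": {"targets": [{"dx":0.0006,"dy":0.005,"dz":0,"wx":0,"wy":0,"wz":0,"gripper":-0.4},{"dx":0.0006,"dy":0.005,"dz":0,"wx":0,"wy":0,"wz":0,"gripper":-0.4},{"dx":0.0006,"dy":0.005,"dz":0,"wx":0,"wy":0,"wz":0,"gripper":-0.4},{"dx":0.0005,"dy":0.005,"dz":0,"wx":0,"wy":0,"wz":0,"gripper":-0.4},{"dx":0.0006,"dy":0.005,"dz":0,"wx":0,"wy":0,"wz":0,"gripper":-0.4}], "force": 50}}

```text
t: 4.42
tcp_pos: [578.5, -22.9, 124.6]
tcp_rot: [2.348, 2.085, -0.0]
force: [4.7, -5.4, 2.9]
finger_gap: 0.413
grasp_force: 49.5
```

Run:
```python
from h import *
s=state(); print(s['tcp_pos'],s['force'])
t=grab_frame('top')[:,:,::-1]; a=cv2.imread('pics/top0.png')
def lens(im):
    lm=((im.max(2)<45)*255).astype(np.uint8); sub=np.zeros_like(lm); sub[175:232,230:297]=lm[175:232,230:297]
    cs,_=cv2.findContours(sub,0,1); return ray('top',*cv2.fitEllipse(cv2.convexHull(max(cs,key=cv2.contourArea)))[0],129)
print(lens(a),lens(t))
```

```text
[578.51781039 -22.89630134 124.62845842] [ 4.74812478 -5.41141882  2.91043605]
[599.06645129 146.4561234  129.        ] [600.12269155 155.71619369 129.        ]
```

{"op": "drive_tool", "data": {"targets": [{"dx":0.0013,"dy":0.0115,"dz":0,"wx":0,"wy":0,"wz":0,"gripper":-0.4},{"dx":0.0013,"dy":0.0115,"dz":0,"wx":0,"wy":0,"wz":0,"gripper":-0.4},{"dx":0.0013,"dy":0.0115,"dz":0,"wx":0,"wy":0,"wz":0,"gripper":-0.4},{"dx":0.0014,"dy":0.0115,"dz":0,"wx":0,"wy":0,"wz":0,"gripper":-0.4},{"dx":0.0013,"dy":0.0115,"dz":0,"wx":0,"wy":0,"wz":0,"gripper":-0.4}], "force": 50}}

```text
t: 4.88
tcp_pos: [579.9, -11.3, 124.7]
tcp_rot: [2.348, 2.085, -0.0]
force: [5.3, -5.8, 2.2]
finger_gap: 0.414
grasp_force: 49.5
```

{"op": "drive_tool", "data": {"targets": [{"dx":0.0013,"dy":0.0115,"dz":0,"wx":0,"wy":0,"wz":0,"gripper":-0.4},{"dx":0.0013,"dy":0.0115,"dz":0,"wx":0,"wy":0,"wz":0,"gripper":-0.4},{"dx":0.0013,"dy":0.0115,"dz":0,"wx":0,"wy":0,"wz":0,"gripper":-0.4},{"dx":0.0014,"dy":0.0115,"dz":0,"wx":0,"wy":0,"wz":0,"gripper":-0.4},{"dx":0.0013,"dy":0.0115,"dz":0,"wx":0,"wy":0,"wz":0,"gripper":-0.4}], "force": 50}}

```text
t: 5.3
tcp_pos: [581.2, 0.2, 124.7]
tcp_rot: [2.348, 2.085, -0.0]
force: [5.8, -5.7, 3.2]
finger_gap: 0.416
grasp_force: 49.5
```

{"op": "drive_tool", "data": {"targets": [{"dx":0.0013,"dy":0.0115,"dz":0,"wx":0,"wy":0,"wz":0,"gripper":-0.4},{"dx":0.0013,"dy":0.0115,"dz":0,"wx":0,"wy":0,"wz":0,"gripper":-0.4},{"dx":0.0013,"dy":0.0115,"dz":0,"wx":0,"wy":0,"wz":0,"gripper":-0.4},{"dx":0.0014,"dy":0.0115,"dz":0,"wx":0,"wy":0,"wz":0,"gripper":-0.4},{"dx":0.0013,"dy":0.0115,"dz":0,"wx":0,"wy":0,"wz":0,"gripper":-0.4}], "force": 50}}

```text
t: 5.72
tcp_pos: [582.5, 11.7, 124.7]
tcp_rot: [2.347, 2.086, -0.0]
force: [4.4, -6.0, 2.2]
finger_gap: 0.415
grasp_force: 49.5
```

Run:
```python
from h import *
s=state(); print(s['tcp_pos'],s['force'])
b=np.ascontiguousarray(grab_frame('scene')[:,:,::-1]); cv2.imwrite('pics/s2.png',b)
a=cv2.imread('pics/scene0.png')
o=np.vstack([cv2.resize(i[140:200,230:340],(550,300),interpolation=cv2.INTER_CUBIC) for i in (a,b)]); cv2.imwrite('pics/c2.png',o)
```

```text
[582.53342963  11.72056585 124.67463623] [ 4.43312853 -6.0197747   2.18657867]
```

View pics/c2.png

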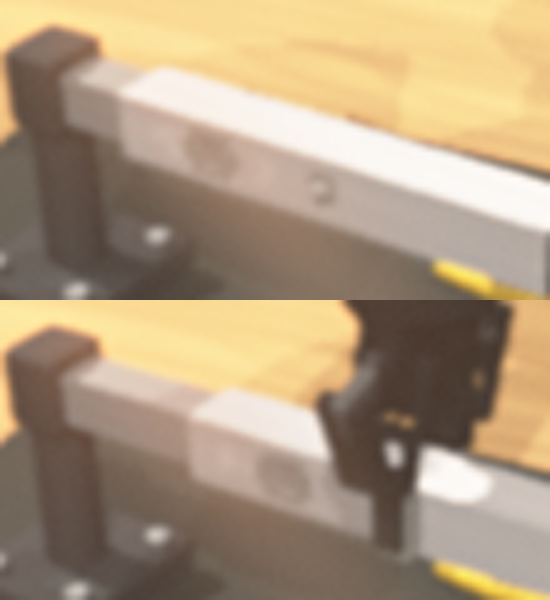

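The dark second-hole patch has moved from (213,152) to (283,175) in the crop, with the button's place at about (322,188). That leaves about 23–25 mm, a total of around 66–70 mm.

{"op": "drive_tool", "data": {"targets": [{"dx":0.0006,"dy":0.005,"dz":0,"wx":0,"wy":0,"wz":0,"gripper":-0.4},{"dx":0.0006,"dy":0.005,"dz":0,"wx":0,"wy":0,"wz":0,"gripper":-0.4},{"dx":0.0006,"dy":0.005,"dz":0,"wx":0,"wy":0,"wz":0,"gripper":-0.4},{"dx":0.0005,"dy":0.005,"dz":0,"wx":0,"wy":0,"wz":0,"gripper":-0.4},{"dx":0.0006,"dy":0.005,"dz":0,"wx":0,"wy":0,"wz":0,"gripper":-0.4}], "force": 50}}

```text
t: 6.18
tcp_pos: [583.1, 16.7, 124.6]
tcp_rot: [2.347, 2.086, -0.0]
force: [5.4, -6.2, 1.7]
finger_gap: 0.413
grasp_force: 49.5
```

{"op": "drive_tool", "data": {"targets": [{"dx":0.0006,"dy":0.005,"dz":0,"wx":0,"wy":0,"wz":0,"gripper":-0.4},{"dx":0.0006,"dy":0.005,"dz":0,"wx":0,"wy":0,"wz":0,"gripper":-0.4},{"dx":0.0006,"dy":0.005,"dz":0,"wx":0,"wy":0,"wz":0,"gripper":-0.4},{"dx":0.0005,"dy":0.005,"dz":0,"wx":0,"wy":0,"wz":0,"gripper":-0.4},{"dx":0.0006,"dy":0.005,"dz":0,"wx":0,"wy":0,"wz":0,"gripper":-0.4}], "force": 50}}

```text
t: 6.6
tcp_pos: [583.7, 21.6, 124.6]
tcp_rot: [2.347, 2.086, -0.0]
force: [5.1, -6.3, 2.3]
finger_gap: 0.414
grasp_force: 49.5
```

{"op": "drive_tool", "data": {"targets": [{"dx":0.0003,"dy":0.0035,"dz":0,"wx":0,"wy":0,"wz":0,"gripper":-0.4},{"dx":0.0004,"dy":0.0035,"dz":0,"wx":0,"wy":0,"wz":0,"gripper":-0.4},{"dx":0.0004,"dy":0.0035,"dz":0,"wx":0,"wy":0,"wz":0,"gripper":-0.4},{"dx":0.0004,"dy":0.0035,"dz":0,"wx":0,"wy":0,"wz":0,"gripper":-0.4},{"dx":0.0005,"dy":0.0035,"dz":0,"wx":0,"wy":0,"wz":0,"gripper":-0.4}], "force": 50}}

```text
t: 7.02
tcp_pos: [584.1, 25.1, 124.7]
tcp_rot: [2.347, 2.086, -0.0]
force: [5.9, -6.8, 2.4]
finger_gap: 0.414
grasp_force: 49.6
```

{"op": "drive_tool", "data": {"targets": [{"dx":0.0002,"dy":0.002,"dz":0,"wx":0,"wy":0,"wz":0,"gripper":-0.4},{"dx":0.0002,"dy":0.002,"dz":0,"wx":0,"wy":0,"wz":0,"gripper":-0.4},{"dx":0.0003,"dy":0.002,"dz":0,"wx":0,"wy":0,"wz":0,"gripper":-0.4},{"dx":0.0002,"dy":0.002,"dz":0,"wx":0,"wy":0,"wz":0,"gripper":-0.4},{"dx":0.0002,"dy":0.002,"dz":0,"wx":0,"wy":0,"wz":0,"gripper":-0.4}], "force": 50}}

```text
t: 7.43
tcp_pos: [584.3, 27.2, 124.7]
tcp_rot: [2.347, 2.086, -0.0]
force: [5.3, -5.6, 2.3]
finger_gap: 0.415
grasp_force: 49.6
```

{"op": "drive_tool", "data": {"targets": [{"dx":0.0002,"dy":0.002,"dz":0,"wx":0,"wy":0,"wz":0,"gripper":-0.4},{"dx":0.0002,"dy":0.002,"dz":0,"wx":0,"wy":0,"wz":0,"gripper":-0.4},{"dx":0.0003,"dy":0.002,"dz":0,"wx":0,"wy":0,"wz":0,"gripper":-0.4},{"dx":0.0002,"dy":0.002,"dz":0,"wx":0,"wy":0,"wz":0,"gripper":-0.4},{"dx":0.0002,"dy":0.002,"dz":0,"wx":0,"wy":0,"wz":0,"gripper":-0.4}], "force": 50}}

```text
t: 7.85
tcp_pos: [584.5, 29.6, 124.6]
tcp_rot: [2.348, 2.086, 0.001]
force: [5.4, -1.2, 2.8]
finger_gap: 0.415
grasp_force: 49.6
```

{"op": "drive_tool", "data": {"targets": [{"dx":0.0002,"dy":0.002,"dz":0,"wx":0,"wy":0,"wz":0,"gripper":-0.4},{"dx":0.0002,"dy":0.002,"dz":0,"wx":0,"wy":0,"wz":0,"gripper":-0.4},{"dx":0.0003,"dy":0.002,"dz":0,"wx":0,"wy":0,"wz":0,"gripper":-0.4},{"dx":0.0002,"dy":0.002,"dz":0,"wx":0,"wy":0,"wz":0,"gripper":-0.4},{"dx":0,"dy":0,"dz":0,"wx":0,"wy":0,"wz":0,"gripper":-0.4}], "force": 50}}

```text
t: 8.27
tcp_pos: [584.6, 31.3, 124.6]
tcp_rot: [2.348, 2.087, 0.001]
force: [5.9, -0.3, 3.4]
finger_gap: 0.415
grasp_force: 49.7
```

Run:
```python
from h import *
s=state(); print(s['tcp_pos'],s['force'])
b=np.ascontiguousarray(grab_frame('scene')[:,:,::-1]); cv2.imwrite('pics/s3.png',b)
```

```text
[584.63924196  31.32729562 124.61941475] [ 5.90987362 -0.26254856  3.44390827]
```

{"op": "drive_tool", "data": {"targets": [{"dx":0.0002,"dy":0.002,"dz":0,"wx":0,"wy":0,"wz":0,"gripper":-0.4},{"dx":0.0002,"dy":0.002,"dz":0,"wx":0,"wy":0,"wz":0,"gripper":-0.4},{"dx":0.0003,"dy":0.002,"dz":0,"wx":0,"wy":0,"wz":0,"gripper":-0.4},{"dx":0,"dy":0,"dz":0,"wx":0,"wy":0,"wz":0,"gripper":-0.4},{"dx":0,"dy":0,"dz":0,"wx":0,"wy":0,"wz":0,"gripper":-0.4}], "force": 50}}

```text
t: 8.73
tcp_pos: [584.6, 32.8, 124.7]
tcp_rot: [-2.348, -2.087, -0.001]
force: [3.4, 2.1, 5.8]
finger_gap: 0.418
grasp_force: 50.0
```

{"op": "drive_tool", "data": {"targets": [{"dx":0.0002,"dy":0.002,"dz":0,"wx":0,"wy":0,"wz":0,"gripper":-0.4},{"dx":0.0002,"dy":0.002,"dz":0,"wx":0,"wy":0,"wz":0,"gripper":-0.4},{"dx":0,"dy":0,"dz":0,"wx":0,"wy":0,"wz":0,"gripper":-0.4},{"dx":0,"dy":0,"dz":0,"wx":0,"wy":0,"wz":0,"gripper":-0.4},{"dx":0,"dy":0,"dz":0,"wx":0,"wy":0,"wz":0,"gripper":-0.4}], "force": 50}}

```text
t: 9.15
tcp_pos: [584.5, 33.2, 124.6]
tcp_rot: [2.349, 2.086, -0.0]
force: [1.5, -2.4, 7.0]
finger_gap: 0.414
grasp_force: 50.2
```

Run:
```python
from h import *
s=state(); print(s['tcp_pos'],s['force'])
b=np.ascontiguousarray(grab_frame('scene')[:,:,::-1]); cv2.imwrite('pics/s4.png',b)
L=[cv2.imread('pics/scene0.png'),cv2.imread('pics/s3.png'),b]
o=np.vstack([cv2.resize(i[155:195,255:345],(450,200),interpolation=cv2.INTER_CUBIC) for i in L]); cv2.imwrite('pics/c4.png',o)
```

```text
[584.54046558  33.22858482 124.62884015] [ 1.49980406 -2.36728872  6.97592843]
```

View pics/c4.png

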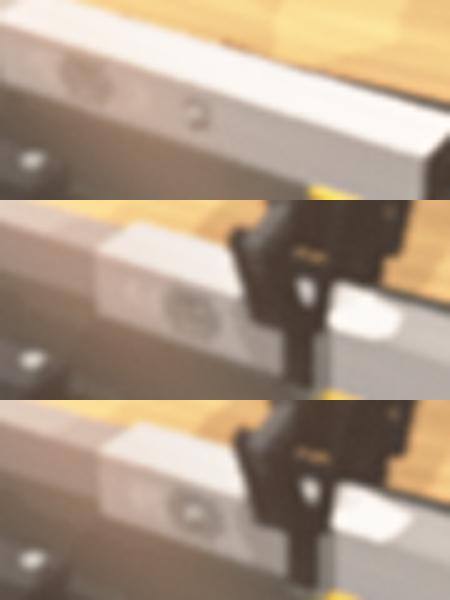

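In the bottom crop a bright button tip stands in the second hole at (195,512), the same place as at the start (195,112). The sideways spring load has also dropped from 5.9 to 1.5 N. I'll make one tiny nudge to confirm the lock.

{"op": "drive_tool", "data": {"targets": [{"dx":0.0002,"dy":0.002,"dz":0,"wx":0,"wy":0,"wz":0,"gripper":-0.4},{"dx":0,"dy":0,"dz":0,"wx":0,"wy":0,"wz":0,"gripper":-0.4},{"dx":0,"dy":0,"dz":0,"wx":0,"wy":0,"wz":0,"gripper":-0.4},{"dx":0,"dy":0,"dz":0,"wx":0,"wy":0,"wz":0,"gripper":-0.4},{"dx":0,"dy":0,"dz":0,"wx":0,"wy":0,"wz":0,"gripper":-0.4}], "force": 50}}

```text
t: 9.62
tcp_pos: [584.5, 33.4, 124.7]
tcp_rot: [2.349, 2.086, -0.001]
force: [0.3, -4.3, 6.8]
finger_gap: 0.411
grasp_force: 50.3
```

{"op": "drive_tool", "data": {"targets": [{"dx":0,"dy":0,"dz":0,"wx":0,"wy":0,"wz":0,"gripper":0},{"dx":0,"dy":0,"dz":0,"wx":0,"wy":0,"wz":0,"gripper":0.3},{"dx":0,"dy":0,"dz":0,"wx":0,"wy":0,"wz":0,"gripper":0.6},{"dx":0,"dy":0,"dz":0,"wx":0,"wy":0,"wz":0,"gripper":0.8},{"dx":0,"dy":0,"dz":0,"wx":0,"wy":0,"wz":0,"gripper":0.8}], "force": 50}}

```text
t: 10.03
tcp_pos: [584.4, 33.8, 124.1]
tcp_rot: [-2.348, -2.086, 0.001]
force: [-0.2, -0.4, 0.3]
finger_gap: 0.899
grasp_force: 0.0
```

{"op": "drive_tool", "data": {"targets": [{"dx":0,"dy":0,"dz":0.05,"wx":0,"wy":0,"wz":0,"gripper":0.8},{"dx":0,"dy":0,"dz":0.1,"wx":0,"wy":0,"wz":0,"gripper":0.8},{"dx":0,"dy":0,"dz":0.15,"wx":0,"wy":0,"wz":0,"gripper":0.8},{"dx":0,"dy":0,"dz":0.15,"wx":0,"wy":0,"wz":0,"gripper":0.8},{"dx":0,"dy":0,"dz":0.1,"wx":0,"wy":0,"wz":0,"gripper":0.8}], "force": 50}}

```text
t: 10.45
tcp_pos: [584.9, 33.7, 238.2]
tcp_rot: [2.347, 2.086, 0.003]
force: [1.1, -0.0, -0.2]
finger_gap: 0.9
grasp_force: 0.0
```

Run:
```python
from h import *
s=state(); print(s['t'],s['tcp_pos'],s['force'],s['finger_gap'])
w=np.ascontiguousarray(grab_frame('wrist')[:,:,::-1]); b=np.ascontiguousarray(grab_frame('scene')[:,:,::-1])
o=np.zeros((600,640,3),np.uint8); o[:400]=w; o[400:]=cv2.resize(b[145:205,235:427],(640,200),interpolation=cv2.INTER_CUBIC); cv2.imwrite('pics/f.png',o)
```

```text
10.45 [584.85003096  33.74638653 238.17942991] [ 1.13975302 -0.03499112 -0.2202117 ] 0.9003063053389393
```

View pics/f.png

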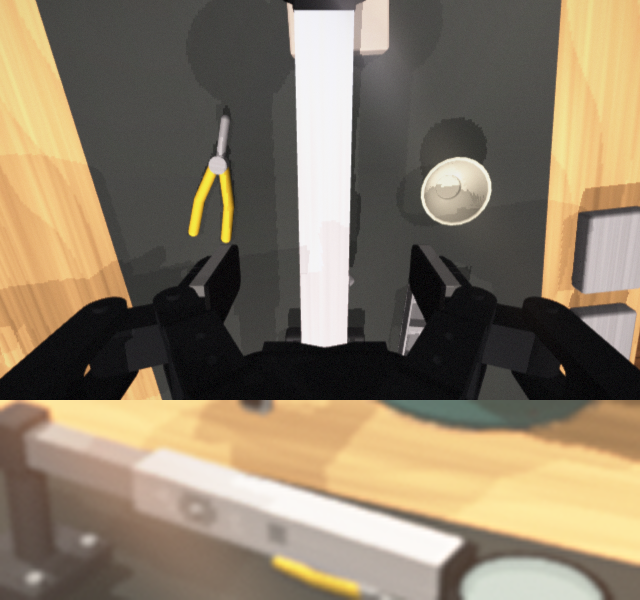

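The wrist view shows the button tip proud of the tube at about (352,281). In the scene crop it sits in the second hole at (197,508), with the parked hole empty at (277,533). The bystanders have not moved, and the gripper is clear.

```bash
python3 -c "
from bench import *
print(close_job())"
```

```text
the job is handed in; nothing more can be done
None
```

I pressed the button flush and drew the boom out about 66 mm; the button popped out in the second hole, the gripper let go and moved clear, nothing else looked moved, and I handed the job in at about 10.5 s (no verdict returned).

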